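Find the full carton and put it in the drawer

ROBOT

A 7-joint arm with a two-finger parallel gripper is mounted at the origin on the work surface. World frame = base frame: x ahead of the robot, y to its left, z up, the work surface at z = 0. Lengths are in m, angles in degrees, forces in N, time in s.
With the tool pointing down it reaches from about 0.425 to 0.875 m from the base axis. Payload 4.7 kg.
Tool frame: the origin (TCP) lies at the very end of the fingers, on their centre line; the grasp point (between the pads) lies 19 mm behind it; z points along the fingers, y is the direction in which the jaws open and shut (so a half turn about z gives the same grasp; the last joint's range is limited). The gripper opens to 87 mm and grips with 3 to 60 N. Pads are 19 mm wide; open, the fingers measure 117 mm over their backs; the gripper's body (75 mm by 190 mm) begins 51 mm behind the grasp point.
Start: joints at [77.584, 18.392, -4.016, 83.108, 1.295, 78.541, -3.26], TCP at [0.149, -0.633, 0.223] pointing down, gripper open.
Joint ranges: [-163.93, 163.93], [-17.29, 119.83], [-79.2, 71.16], [3.27, 140.29], [-89.18, 269.18], [5.43, 117.66], [-154.24, 154.24]. Speed limits (degrees/s): [147.25, 147.25, 180, 180, 180, 180, 180].

INTERFACE

Orientations are given as [roll, pitch, yaw] about the fixed x, y, z axes, in that order (R = Rz(yaw) Ry(pitch) Rx(roll)).
In Python, from cell import monitor, imaging, ticket, spot_in, pinpoint gives the robot as it stands.
- The arm moves only by the tool servo_tool, never from a script. Its argument "targets" is a list of rows, each a list of 5 numbers: the opening in per cent of the stroke, from 0 (shut) to 100 (fully open), then the shift along the tool's x, y, z in m, then the turn about the tool's z in rad. In form: [[grip, dx, dy, dz, turn], ...]. A call has 1 to 5 rows; each row is the pose to reach, as a shift and turn from the pose commanded when the call began, along the tool's axes at that moment; what a row does not reach only later rows make up. A row lasts 1/8 s, in which the tool goes at most 62.5 mm and 10.7 degrees, less where a joint would pass 70% of its speed; a pose out of reach is approached as far as the arm can. A call with a gripper value outside its range is refused whole. The fingers move at their own pace and stop on an object; "grip_force" is the grip in N (left out, the last holds). Time passes only in rows, so rows that repeat a pose let the fingers close. It gives the time, the measured TCP pose, the force and the opening at its end, in the units of the state.
- monitor.get_obs(): the state, without advancing time (a new reading comes with each control period).
- imaging.read_camera(name): name is "side" or "top"; returns a dict with "frame" (420x560x3 uint8, blue, green, red), "depth" (420x560 float32, m along the optical axis (not along the pixel's ray), 0 where there is no reading), "K" (3x3 intrinsics, pixels), "world_from_camera" (4x4, takes a point from camera to world coordinates). Camera axes: x right, y down, z forward; pixel columns grow to the right and rows downward; lengths in m; the calibration is good to about 2 mm. A picture is of the moment at which its call begins.
- ticket.sign_off(): hands the job in, once; it reports no verdict.
Trained networks look in the newest picture that a camera, given by its name, has taken for a name from the list of things; names that differ only in an ending like _2 or _b are one class to them, and where a whole thing is asked for, a point or a joint stands for the part that bears it (a point fixed in the world has none). Each returns a list of dicts, best first, with "confidence" (0 to 1); they miss things now and then, are a little off and sometimes report something else, mostly with a low value. They report only what shows in the picture. A call takes as long as a camera call. They do not tell look-alikes from the thing itself.
- spot_in(camera, label): "at" ([column, row] in pixels, amid what is visible of it).
- pinpoint(camera, label): "at" ([column, row] in pixels: a listed point, or the origin of a listed thing).
The state is a dict: "time_s": time; "qpos": joint angles; "joint_velocities": joint speeds; "effort": joint torques, N m; "tool_pos": TCP position; "tool_rot": TCP orientation; "force": force on the tool from outside, world axes, zero at the start; "wrist_torque": the same for the moment, N m; "grip_width": finger opening in m.
Only numpy, scipy, OpenCV 4.12 (cv2) and the standard library are available. Lean on these libraries where they do the work, as an engineer would, in place of code of your own. Each camera call takes 0.05 s, during which the arm holds its last target.

TASK

One of the three identical taped cartons on the bench is full of bottles and the other two are empty. Pull the drawer of the low bench cabinet all the way out to its stop, lift the cartons to feel which one is heavy, and stand that one upright in the open drawer, setting it down rather than dropping it. Put each empty carton you lifted back upright where it stood, leave the drawer out, and do not tip any carton or knock over or shift the other things on the bench.

Things in the scene. Friction and masses are not known exactly. Their poses are not given: they have to be found in the camera images.
- carton_a: closed, taped cardboard carton, 60 mm (its x) by 88 mm (its y) by 76 mm high (z), standing on the bench with its 88 mm side roughly along world y; origin at the centre of its underside. One of the three cartons (always exactly one, not told which) holds filled bottles and weighs about 0.36 to 0.54 kg; the other two are empty and weigh about 0.08 to 0.12 kg each. They look exactly alike. Rigid enough to grip across the 60 mm sides
- carton_b: closed, taped cardboard carton, 60 mm (its x) by 88 mm (its y) by 76 mm high (z), standing on the bench with its 88 mm side roughly along world y; origin at the centre of its underside. One of the three cartons (always exactly one, not told which) holds filled bottles and weighs about 0.36 to 0.54 kg; the other two are empty and weigh about 0.08 to 0.12 kg each. They look exactly alike. Rigid enough to grip across the 60 mm sides
- carton_c: closed, taped cardboard carton, 60 mm (its x) by 88 mm (its y) by 76 mm high (z), standing on the bench with its 88 mm side roughly along world y; origin at the centre of its underside. One of the three cartons (always exactly one, not told which) holds filled bottles and weighs about 0.36 to 0.54 kg; the other two are empty and weigh about 0.08 to 0.12 kg each. They look exactly alike. Rigid enough to grip across the 60 mm sides
- drawer (a joint): how far the drawer is out, m: 0 shut, 0.18 at its stop; starts between 0 and 0.02. It slides on dry runners (about 2.5 N to keep it moving), stays where it is left and meets a hard stop
- drawer_handle (a point): middle of the drawer's handle: a level round bar 10 mm thick, 120 mm long along y, 80 mm above the bench, its centre line 42 mm in front of the drawer front; the gap behind it is open from above. x points into the cabinet (pull along -x), z up. With the drawer at its stop the middle of its open part (180 mm along x by 230 mm along y clear) lies 144 mm from here along +x, its floor 58 mm below
- cabinet: low grey steel cabinet, fixed, 270 mm wide (y), 235 mm deep, 115 mm high, a 20 mm stack of flat card on the back of its top; origin on the bench under the middle of its front face, x into the cabinet. Its drawer is an open steel tray: front 12 mm thick reaching 98 mm above the bench, floor's top face 22 mm and side walls 67 mm above the bench
- bottle_1: bystander, leave it standing: small open amber bottle, 33 mm across, 74 mm high; origin at the centre of its underside
- bottle_2: bystander, leave it standing: small amber bottle with a black cap, 33 mm across, 78 mm high; origin at the centre of its underside
- bottle_3: bystander, leave it standing: small open amber bottle, 33 mm across, 74 mm high; origin at the centre of its underside
- bottle_4: bystander, leave it standing: small amber bottle with a black cap, 33 mm across, 78 mm high; origin at the centre of its underside
- label_roll: bystander, leave it standing: roll of blank labels, 72 mm across, 45 mm high, lying flat; origin at the centre of its underside
- beaker: bystander, leave it standing: steel cup, 68 mm across, 75 mm high; origin at the centre of its underside
- funnel: bystander, leave it standing: small steel cone with a thin stem, 60 mm across, 55 mm high, standing on its wide end; origin at the centre of its underside
Not all that is in view belongs to the job. Leave any purple or yellow look-alike of the carton_c alone.

How it is judged:
By the outcome, as a careful person would: the job done as asked, in the order asked, and still so for the second after the job is handed in, with the robot touching nothing.
It also fails if it takes over 72 s, if anything falls off the work surface, if the arm or the gripper's body presses on something with over 40 N, if the wrist force passes 120 N, or if a joint passes its speed limit or range.

## Working session

There is one attempt and no reset: what is moved stays moved. The work goes in short steps, Python scripts to look and compute and a tool call to move; the robot and the scene stay as the last step left them, time stands still between calls to the robot, and variables do not carry over. Pictures are saved under pics/ and viewed, and the job is handed in when it is done.

Besides the shell and the picture viewer there is one more tool, called after "Request:" by a JSON object that holds its "api" and its "payload", one argument or row to a line. servo_tool: Moves the arm, as the interface text tells. Its arguments: {"type":"object","properties":{"targets":{"type":"array","items":{"type":"array","items":{"type":"number"}}},"grip_force":{"type":"number"}},"required":["targets"]}

```bash
mkdir -p pics; ls; python3 - <<'E'
from cell import monitor, imaging, ticket, spot_in, pinpoint
import cv2,numpy as np
print(monitor.get_obs())
for c in ("top","side"):
    d=imaging.read_camera(c); cv2.imwrite(f"pics/{c}0.png",d["frame"]); np.savez(f"{c}0.npz",**d)
    print(c,d["K"],d["world_from_camera"])
    for l in ["carton_a","drawer_handle","cabinet","bottle_1","label_roll","beaker","funnel"]:
        print(l,[(np.round(r["at"]).tolist(),round(r["confidence"],2)) for r in pinpoint(c,l)])
E
```

```text
pics
{'time_s': 0.0, 'qpos': array([77.58599734, 18.44128569, -4.01529501, 83.17447872,  1.29388959,
       78.541373  , -3.26013902]), 'joint_velocities': array([ 0.00348767, -0.00954341,  0.11346568, -0.03436978, -0.04631597,
        0.01266699, -0.01557943]), 'effort': array([ 3.74094925e-04, -4.91282523e+01, -4.03197370e-01, -3.12528276e+01,
       -6.37278683e-02,  4.34586941e-02,  1.87533419e-04]), 'tool_pos': array([ 0.1484968 , -0.63223873,  0.22143996]), 'tool_rot': array([-1.79888044e+02,  4.73198696e-03,  1.32231626e+01]), 'force': array([-0.64121873, -0.91960022,  0.40689219]), 'wrist_torque': array([0.04437836, 0.02325521, 0.03330686]), 'grip_width': 0.0871626203896005}
top [[519.84766697   0.         279.8540282 ]
 [  0.         519.84766697 207.73547451]
 [  0.           0.           1.        ]] [[-0.00826053 -0.99421328  0.10710614  0.32685367]
 [-0.9998701   0.00969469  0.0128764  -0.01287397]
 [-0.01384025 -0.10698586 -0.99416421  1.41548095]
 [ 0.          0.          0.          1.        ]]
carton_a [([466.0, 256.0], 0.75), ([266.0, 244.0], 0.71), ([361.0, 205.0
[... 526 characters left out ...]
.           0.           1.        ]] [[ 0.73886067 -0.36085311  0.56909573 -0.28297271]
 [-0.67385728 -0.39708305  0.62309022 -0.86875109]
 [ 0.00113422 -0.84386615 -0.53655254  0.79801214]
 [ 0.          0.          0.          1.        ]]
carton_a [([296.0, 271.0], 0.97), ([324.0, 226.0], 0.93), ([307.0, 330.0], 0.93), ([249.0, 229.0], 0.91), ([381.0, 340.0], 0.82), ([341.0, 258.0], 0.81)]
drawer_handle [([277.0, 165.0], 0.86)]
cabinet [([295.0, 179.0], 0.71), ([341.0, 256.0], 0.51)]
bottle_1 [([380.0, 241.0], 0.77), ([272.0, 247.0], 0.72), ([339.0, 292.0], 0.52)]
label_roll []
beaker [([376.0, 218.0], 0.71), ([276.0, 167.0], 0.42)]
funnel [([173.0, 181.0], 0.68), ([375.0, 222.0], 0.35)]
```

View pics/top0.png

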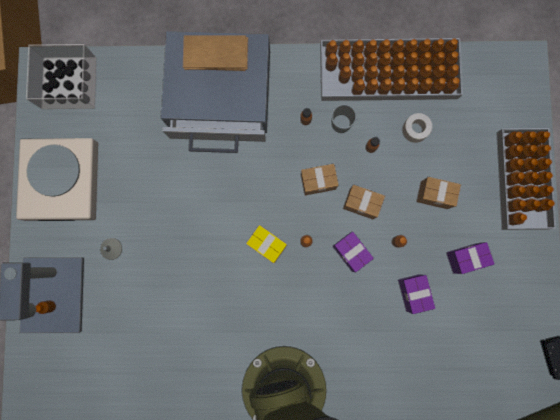

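View pics/side0.png

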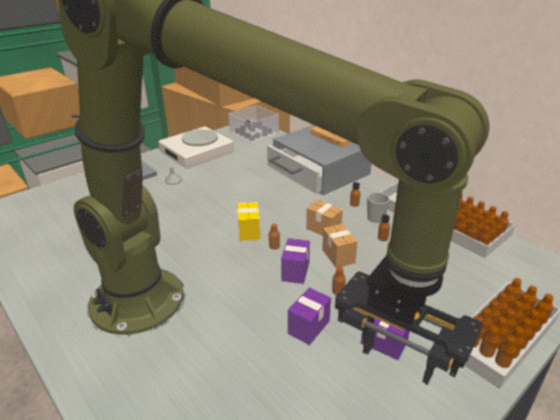

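The top view shows three brown cartons, at (320,178), (364,202) and (440,192). The look-alikes are yellow at (266,244) and purple at (354,252), (418,294) and (473,258). The handle is at (214,145). The side view agrees, with the third brown carton hidden by the arm. Next I'll measure poses.

```bash
cat > h.py <<'E'
import numpy as np,cv2
def pts(d):
    K=d["K"];T=d["world_from_camera"];z=d["depth"]
    v,u=np.mgrid[:z.shape[0],:z.shape[1]]
    P=np.stack([(u-K[0,2])/K[0,0]*z,(v-K[1,2])/K[1,1]*z,z,np.ones_like(z)],-1)
    W=(P@T.T)[...,:3]; W[z==0]=np.nan
    return W
def cartons(d,zlo=.066,zhi=.086):
    W=pts(d);f=d["frame"]
    m=((W[...,2]>zlo)&(W[...,2]<zhi)&(np.abs(W[...,1])<.6)).astype(np.uint8)
    n,l,s,c=cv2.connectedComponentsWithStats(m)
    for i in range(1,n):
        if s[i,4]<60: continue
        p=W[l==i]; r=cv2.minAreaRect((p[:,:2]*1000).astype(np.float32))
        print(np.round(c[i]),s[i,4],"ctr",np.round(r[0],1),"size",np.round(r[1],1),"ang",round(r[2],1),"z",round(float(np.median(p[:,2])),4),"bgr",np.median(f[l==i],axis=0))
E
python3 - <<'E'
from h import *
d=dict(np.load("top0.npz"))
cartons(d)
W=pts(d)
print("bench z",[np.round(W[r,c],4) for c,r in [(300,210),(400,210),(200,190)]])
for n,(c0,c1,r0,r1) in dict(handle=(180,250,125,160)).items():
    S=W[r0:r1,c0:c1]
    print(np.round(S[::2,35],3))
    m=(S[...,2]>.075)&(S[...,2]<.092)
    p=S[m];print(len(p),np.nanmin(p,0),np.nanmax(p,0),np.nanmedian(p,0))
    m=(S[...,2]>.092)&(S[...,2]<.105);p=S[m];print("front",np.percentile(p,[2,50,98],axis=0))
    rows=W[128:160,185:245]
f=cv2.resize(d["frame"][110:270,160:480],None,fx=2.5,fy=2.5,interpolation=cv2.INTER_CUBIC);cv2.imwrite("pics/crop0.png",f)
E
```

```text
[70. 47.] 78 ctr [913.2 564.9] size [ 5.7 68. ] ang 1.5 z 0.0772 bgr [81. 81. 80.]
[80. 81.] 231 ctr [826.1 531.6] size [ 67.6 167.6] ang 63.9 z 0.076 bgr [69. 70. 71.]
[343. 115.] 162 ctr [ 713.4 -164.6] size [66.1 65.5] ang 10.1 z 0.0743 bgr [110. 107. 101.]
[306. 112.] 68 ctr [725.  -66.8] size [21.  22.1] ang 56.7 z 0.0786 bgr [51.  50.  49.5]
[215. 135.] 212 ctr [652.3 176.4] size [262.1  32.9] ang 87.4 z 0.0791 bgr [66. 66. 67.]
[374. 141.] 68 ctr [ 644.3 -244.7] size [20.4 21.7] ang 21.9 z 0.0786 bgr [50.5 50.  52. ]
[204. 150.] 83 ctr [625.8 197.4] size [81.  15.5] ang 84.0 z 0.0836 bgr [71. 65. 63.]
[319. 177.] 783 ctr [549.7 -98.3] size [61.2 88.2] ang 9.6 z 0.0773 bgr [ 78. 113. 144.]
[441. 191.] 823 ctr [ 511.  -413.4] size [88.6 62.6] ang 76.3 z 0.077 bgr [ 76. 111. 142.]
[364. 200.] 798 ctr [ 488.2 -214.6] size [88.  61.9] ang 69.1 z 0.0776 bgr [ 78. 112. 144.]
[266. 243.] 798 ctr [379.3  41.6] size [88.1 60.6] ang 54.6 z 0.0773 bgr [  0. 177. 189.]
[353. 251.] 815 ctr [ 357.3 -183. ] size [88.  60.9] ang 36.8 z 0.0774 bgr [141.  62. 116.]
[473. 257.] 844 ctr [ 339.1 -4
[... 320 characters left out ...]
 0.0033]), array([0.5303, 0.2247, 0.0023])]
[[ 0.707  0.181  0.025]
 [ 0.702  0.182  0.02 ]
 [ 0.675  0.17   0.101]
 [ 0.67   0.171  0.099]
 [ 0.667  0.172  0.091]
 [ 0.666  0.174  0.076]
 [ 0.666  0.177  0.053]
 [ 0.669  0.182  0.02 ]
 [ 0.669  0.185 -0.005]
 [ 0.662  0.184  0.001]
 [ 0.657  0.185 -0.002]
 [ 0.65   0.184  0.002]
 [ 0.626  0.172  0.085]
 [ 0.621  0.173  0.082]
 [ 0.634  0.184 -0.002]
 [ 0.629  0.185 -0.003]
 [ 0.622  0.183  0.005]
 [ 0.615  0.183  0.011]]
405 [0.61677354 0.08301416 0.07503817] [0.67210311 0.2654985  0.09196618] [0.63321825 0.17757538 0.08468476]
front [[0.66359662 0.08513641 0.09296323]
 [0.6716431  0.17262107 0.0983853 ]
 [0.68006407 0.25965504 0.10379921]]
```

View pics/crop0.png

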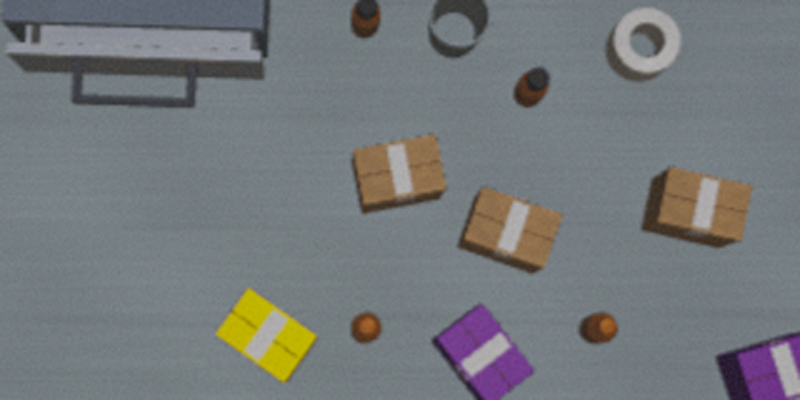

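Both crops match the description: the brown cartons are at x,y (mm) (550,-98), (488,-215) and (511,-413). Next I'll refine the handle pose and the cabinet yaw.

```bash
cat >> h.py <<'E'
def plane(d,u,v,z):
    K=d["K"];T=d["world_from_camera"]
    r=T[:3,:3]@np.array([(u-K[0,2])/K[0,0],(v-K[1,2])/K[1,1],1]);o=T[:3,3]
    return o+r*(z-o[2])/r[2]
E
python3 - <<'E'
from h import *
d=dict(np.load("top0.npz"));W=pts(d)
P=[]
for c in range(193,236):
    col=W[143:158,c]; m=(col[:,2]>.06)&(col[:,2]<.1)
    rr=np.where(m)[0]+143
    if len(rr): 
        q=plane(d,c,rr.mean(),.083); P.append(q)
P=np.array(P); k=np.polyfit(P[:,1],P[:,0],1)
print("bar",len(P),P[:,:2].min(0),P[:,:2].max(0),"x=ky+b",k,"ang",np.degrees(np.arctan(-k[0])), "x at mid",np.polyval(k,[.12,.18,.235]))
# gaps: bar extent in columns
g=d["frame"].astype(int).sum(2)
print(g[146:154,184:246:1][3])
S=W[120:142,150:275]
F=[]
for c in range(166,266,2):
    col=W[118:140,c]; m=(col[:,2]>.09)&(col[:,2]<.106); rr=np.where(m)[0]+118
    if len(rr): F.append(plane(d,c,rr.max()+.5,.098))
F=np.array(F);k=np.polyfit(F[:,1],F[:,0],1);print("front",k,F[:,1].min(),F[:,1].max(),np.polyval(k,.18))
for c,r in [(214,150),(190,150),(238,150)]: print(plane(d,c,r,.082))
d2=dict(np.load("side0.npz"));print(plane(d2,277,165,.08))
f=cv2.resize(d2["frame"][100:220,220:400],None,fx=4.4,fy=4.4,interpolation=cv2.INTER_CUBIC);cv2.imwrite("pics/crop1.png",f)
f=cv2.resize(d["frame"][110:170,150:280],None,fx=6,fy=6,interpolation=cv2.INTER_CUBIC);cv2.imwrite("pics/crop2.png",f)
E
```

```text
bar 43 [0.62198739 0.12033001] [0.62994043 0.23032948] x=ky+b [0.02509354 0.62018339] ang -1.4374522426926415 x at mid [0.62319462 0.62470023 0.62608037]
[364 378 366 361 290 206 188 204 196 212 211 201 190 197 199 201 207 205
 206 203 207 215 220 210 211 214 208 221 210 211 222 221 235 220 225 226
 228 237 241 229 253 239 236 235 239 256 255 253 269 268 224 196 189 201
 339 376 389 383 381 379 374 384]
front [0.02783868 0.66027504] 0.043526071891161436 0.29832949798099073 0.665286002044907
[0.62410331 0.1754299  0.082     ]
[0.62481613 0.2383713  0.082     ]
[0.62339143 0.11257049 0.082     ]
[0.61781653 0.18907512 0.08      ]
```

View pics/crop2.png

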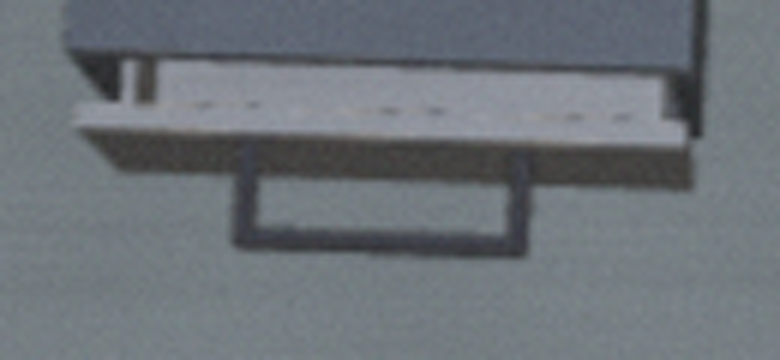

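```bash
cat > rel.py <<'E'
# usage: rel.py x y z yaw [x y z yaw ...]: rows relative to the present pose
import sys,numpy as np
from cell import monitor
o=monitor.get_obs();p=o["tool_pos"];y=o["tool_rot"][2];a=np.radians(y)
print("t",round(o["time_s"],2),"pos",np.round(p,4),"rot",np.round(o["tool_rot"],1),"F",np.round(o["force"],1),"w",round(o["grip_width"],4))
v=list(map(float,sys.argv[1:]))
for i in range(0,len(v),4):
    d=np.array(v[i:i+3])-p
    t=(y-v[i+3]+180)%360-180
    print(np.round([d[0]*np.cos(a)+d[1]*np.sin(a),d[0]*np.sin(a)-d[1]*np.cos(a),-d[2],np.radians(t)],4))
E
python3 rel.py .5 -.35 .22 60
```

```text
t 0.8 pos [ 0.1487 -0.6328  0.2226] rot [180.    0.   13.2] F [0.1 0.2 0.4] w 0.0868
[ 0.4067 -0.1949  0.0026 -0.8163]
```

Request:
{"api": "servo_tool", "payload": {
  "targets": [
    [100,0.05,-0.024,0,-0.15],
    [100,0.1,-0.048,0,-0.3],
    [100,0.156,-0.075,0,-0.45],
    [100,0.21,-0.1,0,-0.6],
    [100,0.26,-0.125,0,-0.75]
  ]
}}

```text
time_s: 1.42
tool_pos: [0.3748, -0.4501, 0.2229]
tool_rot: [180.0, 0.0, 56.5]
force: [1.3, -0.2, 0.1]
grip_width: 0.087
```

```bash
python3 rel.py .55 -.1 .22 88.4  .595 .13 .22 88.4
```

```text
t 1.43 pos [ 0.3748 -0.4501  0.2229] rot [180.    0.   56.5] F [ 1.3 -0.2  0.1] w 0.087
[ 0.3886 -0.0471  0.0029 -0.5566]
[ 0.6053 -0.1365  0.0029 -0.5566]
```

Request:
{"api": "servo_tool", "payload": {
  "targets": [
    [35,0.06,-0.008,0,-0.14],
    [35,0.12,-0.016,0,-0.28],
    [35,0.18,-0.024,0,-0.42],
    [35,0.24,-0.032,0,-0.55],
    [35,0.3,-0.04,0,-0.55]
  ]
}}

```text
time_s: 2.05
tool_pos: [0.5075, -0.1784, 0.223]
tool_rot: [179.9, 0.1, 87.7]
force: [0.7, -0.0, -0.6]
grip_width: 0.045
```

```bash
python3 rel.py .6235 .175 .22 88.4
```

```text
t 2.05 pos [ 0.5075 -0.1784  0.223 ] rot [1.799e+02 1.000e-01 8.770e+01] F [ 0.7 -0.  -0.6] w 0.045
[ 0.3577  0.102   0.003  -0.0114]
```

Request:
{"api": "servo_tool", "payload": {
  "targets": [
    [35,0.058,0.017,0,0],
    [35,0.116,0.033,0,0],
    [35,0.174,0.05,0,0],
    [35,0.232,0.067,0,0],
    [35,0.29,0.083,0,0]
  ]
}}

```text
time_s: 2.68
tool_pos: [0.602, 0.1078, 0.2228]
tool_rot: [179.9, 0.0, 87.7]
force: [0.6, -0.4, -0.2]
grip_width: 0.0304
```

```bash
python3 rel.py .6235 .175 .15 88.4
```

```text
t 2.67 pos [0.602  0.1078 0.2228] rot [179.9   0.   87.7] F [ 0.6 -0.4 -0.2] w 0.0304
[ 0.068   0.0187  0.0728 -0.013 ]
```

Request:
{"api": "servo_tool", "payload": {
  "targets": [
    [35,0.034,0.009,0.02,-0.012],
    [35,0.066,0.018,0.05,-0.012],
    [35,0.066,0.018,0.073,-0.012],
    [35,0.066,0.018,0.073,-0.012],
    [35,0.066,0.018,0.073,-0.012]
  ]
}}

```text
time_s: 3.3
tool_pos: [0.6227, 0.171, 0.1506]
tool_rot: [179.9, 0.0, 88.3]
force: [-0.0, -0.2, 0.2]
grip_width: 0.0305
```

```bash
python3 rel.py .6235 .175 .059 88.4; python3 - <<'E'
from cell import imaging
import cv2
a=[cv2.resize(imaging.read_camera(c)["frame"][y:y+150,x:x+150],(400,400)) for c,x,y in (("top",140,80),("side",220,90))]
cv2.imwrite("pics/h1.png",cv2.hconcat(a))
E
```

```text
t 3.3 pos [0.6227 0.171  0.1506] rot [179.9   0.   88.3] F [-0.  -0.2  0.2] w 0.0305
[ 0.004   0.0007  0.0916 -0.0012]
```

View pics/h1.png

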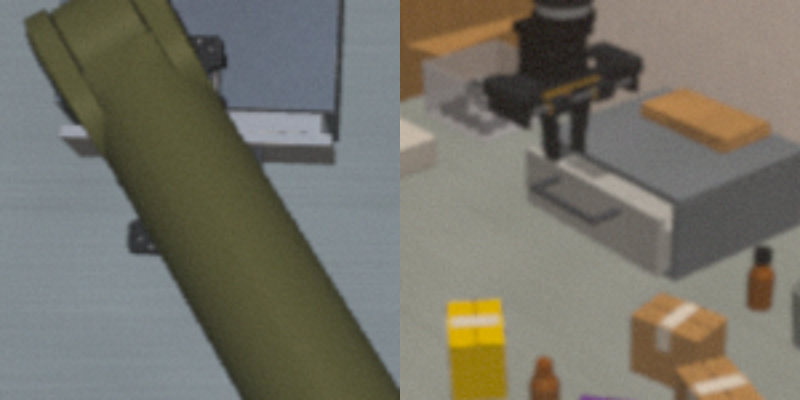

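The side view shows the fingers above the handle bar, ready to go down. I'll descend slowly and watch the force.

Request:
{"api": "servo_tool", "payload": {
  "targets": [
    [35,0,0,0.02,0],
    [35,0,0,0.04,0],
    [35,0,0,0.06,0],
    [35,0,0,0.075,0],
    [35,0,0,0.09,0]
  ]
}}

```text
time_s: 4.03
tool_pos: [0.6218, 0.1716, 0.0582]
tool_rot: [-180.0, 0.0, 88.4]
force: [-0.6, 0.6, -0.4]
grip_width: 0.0307
```

Request:
{"api": "servo_tool", "payload": {
  "targets": [
    [0,0,0,0,0],
    [0,0,0,0,0],
    [0,0,0,0,0]
  ],
  "grip_force": 25
}}

```text
time_s: 4.4
tool_pos: [0.6232, 0.1719, 0.0605]
tool_rot: [179.8, -0.0, 88.4]
force: [0.2, 1.0, -1.0]
grip_width: 0.009
```

```bash
python3 rel.py .4435 .180 .06 88.4
```

```text
t 4.4 pos [0.6232 0.1719 0.0605] rot [179.8  -0.   88.4] F [ 0.2  1.  -1. ] w 0.009
[ 0.003  -0.1799  0.0005 -0.0002]
```

Gripped the bar at 9-10 mm. Now pulling along -x.

Request:
{"api": "servo_tool", "payload": {
  "targets": [
    [0,0,-0.015,0,0],
    [0,0,-0.04,0,0],
    [0,0,-0.07,0,0],
    [0,0,-0.1,0,0],
    [0,0,-0.125,0,0]
  ]
}}

```text
time_s: 5.03
tool_pos: [0.4974, 0.1775, 0.0604]
tool_rot: [179.8, -0.2, 88.4]
force: [3.8, 5.6, -1.4]
grip_width: 0.0092
```

Request:
{"api": "servo_tool", "payload": {
  "targets": [
    [0,0,-0.012,0,0],
    [0,0,-0.024,0,0],
    [0,0,-0.034,0,0],
    [0,0,-0.042,0,0],
    [0,0,-0.042,0,0]
  ]
}}

```text
time_s: 5.65
tool_pos: [0.4621, 0.1789, 0.0608]
tool_rot: [179.1, -0.5, 88.4]
force: [19.6, 8.7, -21.0]
grip_width: 0.009
```

Request:
{"api": "servo_tool", "payload": {
  "targets": [
    [0,0,-0.003,0,0],
    [0,0,-0.005,0,0],
    [0,0,-0.005,0,0]
  ]
}}

```text
time_s: 6.02
tool_pos: [0.4621, 0.1785, 0.0614]
tool_rot: [178.6, -0.6, 88.3]
force: [32.5, 7.9, -32.4]
grip_width: 0.0092
```

```bash
python3 - <<'E'
from cell import imaging
from h import *
d=imaging.read_camera("top");np.savez("top1.npz",**d)
d2=imaging.read_camera("side")
cv2.imwrite("pics/o1.png",cv2.hconcat([cv2.resize(d["frame"][80:280,140:340],(400,400)),cv2.resize(d2["frame"][90:240,220:370],(400,400))]))
E
```

```text
(no output)
```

View pics/o1.png

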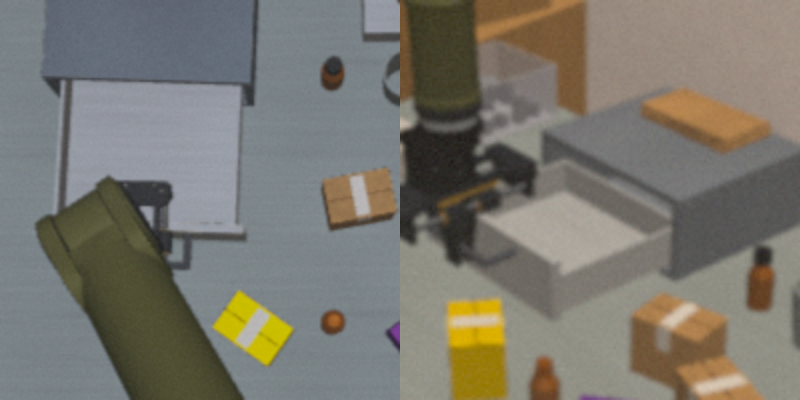

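The images and force agree: 32 N with no further travel, so the drawer is at its stop. Releasing now.

Request:
{"api": "servo_tool", "payload": {
  "targets": [
    [0,0,0.003,0,0],
    [0,0,0.004,0,0],
    [35,0,0.004,0,0],
    [35,0,0.004,0,0],
    [35,0,0.004,0,0]
  ]
}}

```text
time_s: 6.75
tool_pos: [0.4539, 0.1759, 0.0597]
tool_rot: [-180.0, 0.1, 88.4]
force: [0.4, -0.5, -0.2]
grip_width: 0.0278
```

Request:
{"api": "servo_tool", "payload": {
  "targets": [
    [35,0,0,-0.03,0],
    [35,0,0,-0.08,0],
    [35,0,0,-0.14,0],
    [35,0,0,-0.16,0]
  ]
}}

```text
time_s: 7.25
tool_pos: [0.4551, 0.1768, 0.2231]
tool_rot: [179.7, 0.0, 88.4]
force: [-0.3, 0.5, -0.4]
grip_width: 0.0304
```

```bash
python3 rel.py .55 -.098 .22 99.6 .488 -.2146 .22 69.1
```

```text
t 7.25 pos [0.4551 0.1768 0.2231] rot [179.7   0.   88.4] F [-0.3  0.5 -0.4] w 0.0304
[-0.2721  0.1025  0.0031 -0.1954]
[-0.3904  0.0438  0.0031  0.3369]
```

Request:
{"api": "servo_tool", "payload": {
  "targets": [
    [100,-0.055,0.02,0,-0.05],
    [100,-0.11,0.041,0,-0.1],
    [100,-0.165,0.062,0,-0.15],
    [100,-0.22,0.082,0,-0.195],
    [100,-0.27,0.102,0,-0.195]
  ]
}}

```text
time_s: 7.88
tool_pos: [0.5481, -0.0988, 0.2194]
tool_rot: [-179.9, 0.0, 99.5]
force: [0.5, 1.8, -0.1]
grip_width: 0.0725
```

Request:
{"api": "servo_tool", "payload": {
  "targets": [
    [100,0,0,0.03,0],
    [100,0,0,0.06,0],
    [100,0,0,0.06,0]
  ]
}}

```text
time_s: 8.25
tool_pos: [0.5461, -0.0964, 0.1571]
tool_rot: [-179.7, -0.1, 99.6]
force: [-0.5, 0.3, 0.3]
grip_width: 0.0863
```

```bash
python3 rel.py .5497 -.0983 .038 99.6;  python3 - <<'E'
from cell import imaging
from h import *
d=imaging.read_camera("top");np.savez("top2.npz",**d)
d2=imaging.read_camera("side")
cv2.imwrite("pics/o2.png",cv2.hconcat([cv2.resize(d["frame"][80:280,140:340],(400,400)),cv2.resize(d2["frame"][120:270,250:400],(400,400))]))
E
```

```text
t 8.25 pos [ 0.5461 -0.0964  0.1571] rot [-1.797e+02 -1.000e-01  9.960e+01] F [-0.5  0.3  0.3] w 0.0863
[-0.0025  0.0033  0.1191 -0.0005]
```

View pics/o2.png

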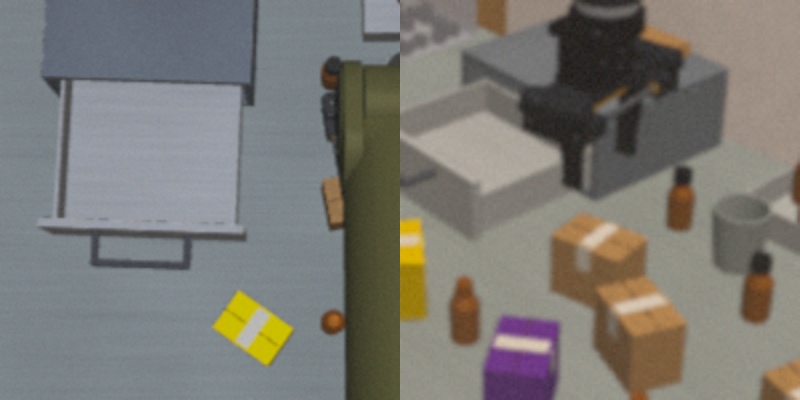

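The drawer is open and clear, and the gripper is above the first carton at top px (320,178). Descending.

Request:
{"api": "servo_tool", "payload": {
  "targets": [
    [100,-0.0025,0.003,0.03,0],
    [100,-0.0025,0.003,0.065,0],
    [100,-0.0025,0.003,0.095,0],
    [100,-0.0025,0.003,0.118,0],
    [100,-0.0025,0.003,0.118,0]
  ]
}}

```text
time_s: 8.98
tool_pos: [0.5514, -0.0983, 0.0415]
tool_rot: [-179.9, -0.0, 99.6]
force: [0.6, 0.5, -0.0]
grip_width: 0.087
```

Request:
{"api": "servo_tool", "payload": {
  "targets": [
    [0,0,0,0,0],
    [0,0,0,0,0],
    [0,0,0,0,0],
    [0,0,0,0,0]
  ],
  "grip_force": 22
}}

```text
time_s: 9.48
tool_pos: [0.5521, -0.0986, 0.0422]
tool_rot: [180.0, 0.0, 99.6]
force: [-0.1, -0.3, 3.5]
grip_width: 0.0597
```

```bash
python3 rel.py
```

```text
t 9.47 pos [ 0.5521 -0.0986  0.0422] rot [180.    0.   99.6] F [-0.1 -0.3  3.5] w 0.0597
```

Request:
{"api": "servo_tool", "payload": {
  "targets": [
    [0,0,0,-0.01,0],
    [0,0,0,-0.025,0],
    [0,0,0,-0.035,0],
    [0,0,0,-0.035,0],
    [0,0,0,-0.035,0]
  ]
}}

```text
time_s: 10.1
tool_pos: [0.5516, -0.0985, 0.0764]
tool_rot: [-180.0, 0.0, 99.6]
force: [0.1, -0.1, -0.6]
grip_width: 0.0599
```

Request:
{"api": "servo_tool", "payload": {
  "targets": [
    [0,0,0,0,0],
    [0,0,0,0,0]
  ]
}}

```text
time_s: 10.35
tool_pos: [0.5516, -0.0984, 0.0761]
tool_rot: [-180.0, -0.0, 99.6]
force: [-0.3, 0.7, -1.4]
grip_width: 0.0591
```

```bash
python3 rel.py; python3 - <<'E'
from cell import imaging
from h import *
d2=imaging.read_camera("side");cv2.imwrite("pics/o3.png",cv2.resize(d2["frame"][120:270,250:400],(400,400)))
E
python3 rel.py
```

```text
t 10.35 pos [ 0.5516 -0.0984  0.0761] rot [-180.    -0.    99.6] F [-0.3  0.7 -1.4] w 0.0591
t 10.4 pos [ 0.5516 -0.0984  0.0762] rot [-180.    -0.    99.6] F [ 0.4 -0.3 -1.1] w 0.0599
```

View pics/o3.png

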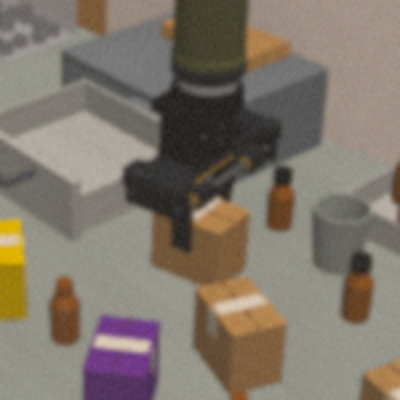

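Lifted force is about -1 N, so roughly 0.1 kg: this one is empty. Setting it back down.

Request:
{"api": "servo_tool", "payload": {
  "targets": [
    [0,0,0,0.012,0],
    [0,0,0,0.022,0],
    [0,0,0,0.029,0],
    [0,0,0,0.032,0],
    [0,0,0,0.0345,0]
  ]
}}

```text
time_s: 11.02
tool_pos: [0.5519, -0.0984, 0.0422]
tool_rot: [-180.0, 0.0, 99.6]
force: [-3.3, -0.2, 11.0]
grip_width: 0.0597
```

Request:
{"api": "servo_tool", "payload": {
  "targets": [
    [0,0,0,0,0],
    [40,0,0,0,0],
    [80,0,0,0,0],
    [100,0,0,0,0],
    [100,0,0,0,0]
  ]
}}

```text
time_s: 11.65
tool_pos: [0.552, -0.0985, 0.0421]
tool_rot: [180.0, 0.0, 99.6]
force: [-0.5, -0.7, -0.7]
grip_width: 0.0817
```

Request:
{"api": "servo_tool", "payload": {
  "targets": [
    [100,0,0,-0.02,0],
    [100,0,0,-0.06,0],
    [100,0,0,-0.11,0],
    [100,0,0,-0.14,0]
  ]
}}

```text
time_s: 12.15
tool_pos: [0.5532, -0.0982, 0.1864]
tool_rot: [179.8, 0.1, 99.6]
force: [0.1, -0.4, -0.4]
grip_width: 0.0868
```

```bash
python3 rel.py .4882 -.2146 .16 69.1  .4882 -.2146 .038 69.1
```

```text
t 12.15 pos [ 0.5532 -0.0982  0.1864] rot [1.798e+02 1.000e-01 9.960e+01] F [ 0.1 -0.4 -0.4] w 0.0868
[-0.1039 -0.0835  0.0264  0.5322]
[-0.1039 -0.0835  0.1484  0.5322]
```

Request:
{"api": "servo_tool", "payload": {
  "targets": [
    [100,-0.035,-0.028,0.0,0.18],
    [100,-0.07,-0.056,0.0,0.36],
    [100,-0.104,-0.0835,0.01,0.532],
    [100,-0.104,-0.0835,0.03,0.532],
    [100,-0.104,-0.0835,0.045,0.532]
  ]
}}

```text
time_s: 12.78
tool_pos: [0.4869, -0.2151, 0.1376]
tool_rot: [179.9, 0.0, 69.1]
force: [-0.5, 0.4, 0.1]
grip_width: 0.0872
```

```bash
python3 rel.py .4882 -.2146 .038 69.1;  python3 - <<'E'
from cell import imaging
from h import *
d2=imaging.read_camera("side");cv2.imwrite("pics/o4.png",cv2.resize(d2["frame"][120:270,250:400],(400,400)))
E
```

```text
t 12.78 pos [ 0.4869 -0.2151  0.1376] rot [179.9   0.   69.1] F [-0.5  0.4  0.1] w 0.0872
[ 0.0009  0.001   0.0996 -0.0007]
```

View pics/o4.png

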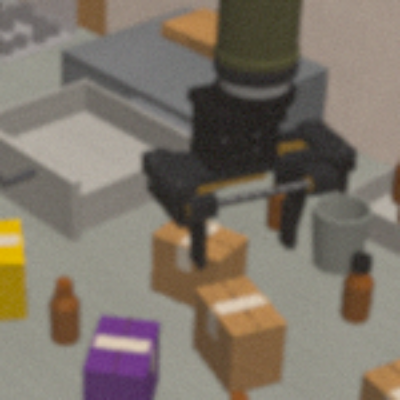

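Request:
{"api": "servo_tool", "payload": {
  "targets": [
    [100,0.001,0.001,0.03,0],
    [100,0.001,0.001,0.06,0],
    [100,0.001,0.001,0.085,0],
    [100,0.001,0.001,0.097,0],
    [100,0.001,0.001,0.097,0]
  ]
}}

```text
time_s: 13.45
tool_pos: [0.4882, -0.2136, 0.0399]
tool_rot: [-180.0, -0.0, 69.2]
force: [-0.5, 0.1, 0.4]
grip_width: 0.0869
```

Request:
{"api": "servo_tool", "payload": {
  "targets": [
    [0,0,0,0,0],
    [0,0,0,0,0],
    [0,0,0,0,0],
    [0,0,0,0,0]
  ],
  "grip_force": 25
}}

```text
time_s: 13.95
tool_pos: [0.4885, -0.2146, 0.0406]
tool_rot: [179.9, 0.0, 69.1]
force: [0.1, -0.3, 1.5]
grip_width: 0.06
```

Request:
{"api": "servo_tool", "payload": {
  "targets": [
    [0,0,0,-0.01,0],
    [0,0,0,-0.025,0],
    [0,0,0,-0.035,0],
    [0,0,0,-0.035,0],
    [0,0,0,-0.035,0]
  ]
}}

```text
time_s: 14.58
tool_pos: [0.4877, -0.2143, 0.0748]
tool_rot: [-180.0, 0.0, 69.1]
force: [-0.3, 0.8, -5.3]
grip_width: 0.0598
```

Request:
{"api": "servo_tool", "payload": {
  "targets": [
    [0,0,0,0,0],
    [0,0,0,0,0]
  ]
}}

```text
time_s: 14.82
tool_pos: [0.4878, -0.2142, 0.0746]
tool_rot: [-180.0, -0.0, 69.1]
force: [0.8, 0.3, -5.0]
grip_width: 0.0598
```

```bash
python3 rel.py; python3 - <<'E'
from cell import imaging
from h import *
d2=imaging.read_camera("side");cv2.imwrite("pics/o5.png",cv2.resize(d2["frame"][120:270,250:400],(400,400)))
E
python3 rel.py
```

```text
t 14.82 pos [ 0.4878 -0.2142  0.0746] rot [-180.    -0.    69.1] F [ 0.8  0.3 -5. ] w 0.0598
t 14.88 pos [ 0.4879 -0.2142  0.0747] rot [-180.    -0.    69.1] F [ 0.3 -0.5 -5.8] w 0.0596
```

View pics/o5.png

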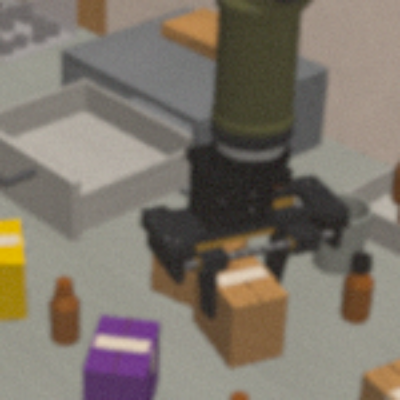

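About -5.3 N, so roughly 0.54 kg: this is the heavy carton. Next I'll measure the tray opening from the clear top view taken earlier.

```bash
python3 - <<'E'
from h import *
d=dict(np.load("top2.npz"));W=pts(d)
R=W[100:230,150:280];m=(R[...,2]>.012)&(R[...,2]<.034)&(R[...,0]>.45)
m=cv2.morphologyEx(m.astype(np.uint8),cv2.MORPH_OPEN,np.ones((5,5)))
p=R[m>0];r=cv2.minAreaRect((p[:,:2]*1000).astype(np.float32));print("floor",r,np.median(p[:,2]),np.percentile(p,[1,99],axis=0))
F=[]
for c in range(162,262,2):
    col=W[175:215,c]; q=(col[:,2]>.09)&(col[:,2]<.106); rr=np.where(q)[0]+175
    if len(rr): F.append(plane(d,c,rr.max()+.5,.098))
F=np.array(F);k=np.polyfit(F[:,1],F[:,0],1);print("front face",k,F[:,1].min(),F[:,1].max(),np.polyval(k,.18))
P=[]
for c in range(193,232):
    col=W[200:225,c]; q=(col[:,2]>.06)&(col[:,2]<.095); rr=np.where(q)[0]+200
    if len(rr): P.append(plane(d,c,rr.mean(),.083))
P=np.array(P);print("bar",np.median(P,0),P[:,1].min(),P[:,1].max())
E
python3 rel.py .57 .05 .22 85 .598 .176 .22 88.4
```

```text
floor ((623.0670166015625, 181.5350341796875), (229.14007568359375, 194.2847900390625), 87.4150161743164) 0.023077798271399996 [[0.52841794 0.0691867  0.0162368 ]
 [0.71823422 0.29422214 0.03056493]]
front face [0.02065952 0.49469759] 0.05471152082839828 0.3061841872017718 0.4984163025604223
bar [0.46239422 0.17960079 0.083     ] 0.13050567126232124 0.22878040471799982
t 14.88 pos [ 0.4879 -0.2142  0.0747] rot [-180.    -0.    69.1] F [ 0.3 -0.5 -5.8] w 0.0596
[ 0.2761 -0.0176 -0.1453 -0.2777]
[ 0.4038 -0.0364 -0.1453 -0.337 ]
```

Request:
{"api": "servo_tool", "payload": {
  "targets": [
    [0,0,0,-0.03,0],
    [0,0,0,-0.07,0],
    [0,0.02,0,-0.11,-0.05],
    [0,0.05,-0.003,-0.14,-0.1],
    [0,0.09,-0.006,-0.145,-0.15]
  ],
  "grip_force": 32
}}

```text
time_s: 15.5
tool_pos: [0.5161, -0.1285, 0.2227]
tool_rot: [179.7, 0.1, 77.6]
force: [1.2, -0.2, -5.3]
grip_width: 0.06
```

```bash
python3 rel.py .600 .177 .22 88.4
```

```text
t 15.5 pos [ 0.5161 -0.1285  0.2227] rot [1.797e+02 1.000e-01 7.760e+01] F [ 1.2 -0.2 -5.3] w 0.06
[ 0.3164  0.0166  0.0027 -0.1877]
```

Request:
{"api": "servo_tool", "payload": {
  "targets": [
    [0,0.05,0.003,0,-0.05],
    [0,0.1,0.006,0,-0.1],
    [0,0.15,0.009,0,-0.15],
    [0,0.2,0.012,0,-0.188],
    [0,0.25,0.014,0,-0.188]
  ]
}}

```text
time_s: 16.12
tool_pos: [0.5819, 0.1144, 0.2198]
tool_rot: [-180.0, 0.0, 88.4]
force: [0.2, -1.3, -5.4]
grip_width: 0.0598
```

Request:
{"api": "servo_tool", "payload": {
  "targets": [
    [0,0.035,0,0,0],
    [0,0.06,0,0,0],
    [0,0.06,0,0,0],
    [0,0.06,0,0,0]
  ]
}}

```text
time_s: 16.62
tool_pos: [0.5833, 0.1721, 0.2196]
tool_rot: [-180.0, 0.1, 88.4]
force: [-0.0, -0.7, -6.0]
grip_width: 0.0592
```

```bash
python3 rel.py .600 .177 .0655 88.4;  python3 - <<'E'
from cell import imaging
from h import *
d2=imaging.read_camera("side");cv2.imwrite("pics/o6.png",cv2.resize(d2["frame"][60:260,200:400],(500,500)))
E
```

```text
t 16.62 pos [0.5833 0.1721 0.2196] rot [-1.80e+02  1.00e-01  8.84e+01] F [-0.  -0.7 -6. ] w 0.0592
[0.0054 0.0165 0.1541 0.0002]
```

View pics/o6.png

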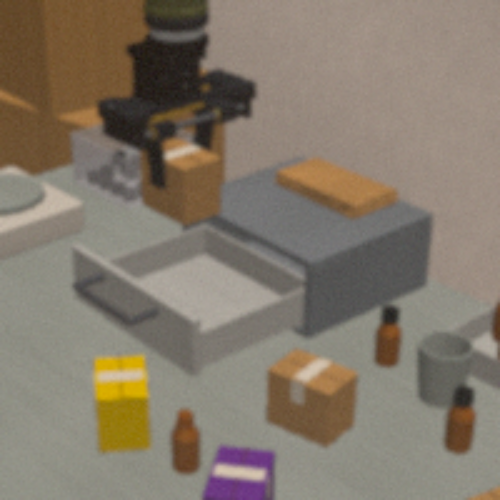

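The heavy carton is held above the tray and the drawer is still out. I'll center it and lower it.

Request:
{"api": "servo_tool", "payload": {
  "targets": [
    [0,0.005,0.0165,0,0],
    [0,0.005,0.0165,0.035,0],
    [0,0.005,0.0165,0.075,0],
    [0,0.005,0.0165,0.11,0],
    [0,0.005,0.0165,0.135,0]
  ]
}}

```text
time_s: 17.3
tool_pos: [0.5996, 0.1752, 0.083]
tool_rot: [-179.9, 0.1, 88.3]
force: [1.0, 0.6, -4.8]
grip_width: 0.0598
```

Request:
{"api": "servo_tool", "payload": {
  "targets": [
    [0,0,0,0.005,0],
    [0,0,0,0.01,0],
    [0,0,0,0.015,0],
    [0,0,0,0.018,0],
    [0,0,0,0.019,0]
  ]
}}

```text
time_s: 17.92
tool_pos: [0.6, 0.1778, 0.0662]
tool_rot: [180.0, 0.0, 88.5]
force: [0.0, -0.5, -5.1]
grip_width: 0.0599
```

Request:
{"api": "servo_tool", "payload": {
  "targets": [
    [0,0,0,0.0015,0],
    [0,0,0,0.003,0],
    [0,0,0,0.003,0]
  ]
}}

```text
time_s: 18.3
tool_pos: [0.5998, 0.1777, 0.0629]
tool_rot: [-180.0, 0.0, 88.5]
force: [1.1, -0.6, -4.9]
grip_width: 0.0601
```

Request:
{"api": "servo_tool", "payload": {
  "targets": [
    [0,0,0,0.001,0],
    [0,0,0,0.002,0],
    [0,0,0,0.002,0]
  ]
}}

```text
time_s: 18.68
tool_pos: [0.6006, 0.1777, 0.0626]
tool_rot: [179.9, 0.0, 88.4]
force: [-2.7, -1.4, 5.1]
grip_width: 0.0595
```

Contact: the force went from -5 to +5 N, so the carton is on the tray floor. Releasing.

Request:
{"api": "servo_tool", "payload": {
  "targets": [
    [0,0,0,-0.001,0],
    [70,0,0,-0.001,0],
    [85,0,0,-0.001,0],
    [100,0,0,-0.001,0],
    [100,0,0,-0.001,0]
  ]
}}

```text
time_s: 19.3
tool_pos: [0.5999, 0.1778, 0.062]
tool_rot: [180.0, -0.0, 88.5]
force: [0.0, 0.7, -1.2]
grip_width: 0.0824
```

Request:
{"api": "servo_tool", "payload": {
  "targets": [
    [100,0,0,-0.015,0],
    [100,0,0,-0.05,0],
    [100,0,0,-0.1,0],
    [100,0,0,-0.16,0],
    [100,0,0,-0.18,0]
  ]
}}

```text
time_s: 19.92
tool_pos: [0.6015, 0.1791, 0.2477]
tool_rot: [179.6, -0.1, 88.5]
force: [0.5, -0.2, -0.5]
grip_width: 0.0869
```

Request:
{"api": "servo_tool", "payload": {
  "targets": [
    [100,-0.06,0,0,0],
    [100,-0.12,0,0,0],
    [100,-0.18,0,0,0],
    [100,-0.24,0,0,0],
    [100,-0.3,0,0,0]
  ]
}}

```text
time_s: 20.55
tool_pos: [0.5912, -0.124, 0.2423]
tool_rot: [180.0, 0.0, 88.5]
force: [1.1, -0.2, -0.3]
grip_width: 0.087
```

Request:
{"api": "servo_tool", "payload": {
  "targets": [
    [100,-0.06,0,0,0],
    [100,-0.12,0,0,0],
    [100,-0.18,0,0,0],
    [100,-0.2,0,0,0],
    [100,-0.2,0,0,0]
  ]
}}

```text
time_s: 21.18
tool_pos: [0.5857, -0.3234, 0.2414]
tool_rot: [-179.9, -0.1, 88.3]
force: [-0.1, 1.0, 0.3]
grip_width: 0.0873
```

```bash
python3 rel.py; python3 - <<'E'
from cell import imaging
from h import *
d=imaging.read_camera("top");np.savez("top3.npz",**d);cv2.imwrite("pics/e_top.png",d["frame"])
cartons(d); cartons(d,.09,.107)
d2=imaging.read_camera("side");cv2.imwrite("pics/e_side.png",d2["frame"])
E
```

```text
t 21.18 pos [ 0.5857 -0.3234  0.2414] rot [-1.799e+02 -1.000e-01  8.830e+01] F [-0.1  1.   0.3] w 0.0873
[399.  43.] 61 ctr [ 911.5 -316.5] size [20.1 18.6] ang 21.6 z 0.0774 bgr [ 31.  79. 127.]
[70. 47.] 78 ctr [913.6 566.5] size [66.4  6.3] ang 88.2 z 0.0766 bgr [87.  87.5 87. ]
[81. 81.] 219 ctr [825.1 531.7] size [ 66.  167.5] ang 63.7 z 0.0761 bgr [77. 77. 78.]
[343. 115.] 161 ctr [ 712.8 -164.8] size [65.4 65.1] ang 7.5 z 0.0747 bgr [120. 116. 110.]
[306. 112.] 68 ctr [725.5 -66.8] size [22.3 22. ] ang 39.4 z 0.0788 bgr [55. 54. 55.]
[258. 152.] 92 ctr [620.3  61.8] size [  5.2 155.7] ang 87.7 z 0.0689 bgr [168. 159. 154.]
[374. 141.] 68 ctr [ 644.8 -244.6] size [21.3 22.2] ang 19.4 z 0.0787 bgr [55. 54. 56.]
[319. 177.] 790 ctr [551.9 -98. ] size [61.  88.4] ang 9.1 z 0.0772 bgr [ 86.  123.  155.5]
[216. 170.] 62 ctr [571.1 175.2] size [16.9 87. ] ang 10.5 z 0.0784 bgr [52.  65.  81.5]
[426. 191.] 98 ctr [ 512.  -374.7] size [13.5 42.9] ang 76.3 z 0.0772 bgr [ 70.  103.5 134.5]
[266. 243.] 797 ctr [379.5  41.8] size [88.2 60.4] ang 54.2 z 0.0774 bgr [  0. 192. 205.]
[353. 251.] 818 ctr [ 357.3 -183.1] size [87.7 61. ] ang 36.5 z 0.0774 bgr [153.  67. 126.]
[481. 257.] 445 ctr [ 342.2 -500.6] size [60.2 65.4] ang 17.3 z 0.0778 bgr [144.  58. 118.]
[283. 375.] 133 ctr [41.   1.4] size [ 54.6 129.9] ang 2.0 z 0.0814 bgr [39. 42. 41.]
[213. 158.] 790 ctr [600.8 176.6] size [88.2 62.7] ang 88.0 z 0.0993 bgr [ 87. 123. 156.]
[210. 192.] 514 ctr [511.  184.9] size [266.2  13.1] ang 87.4 z 0.0988 bgr [168. 159. 155.]
```

View pics/e_top.png

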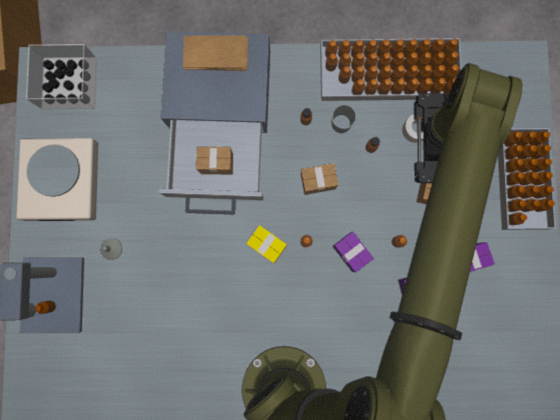

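View pics/e_side.png

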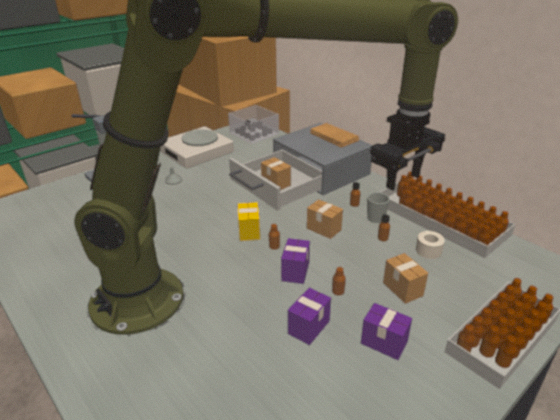

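```bash
python3 - <<'E'
from h import *
for n in ("top2","top3"):
    print(n);cartons(dict(np.load(n+".npz")),.09,.107)
from cell import ticket
print(ticket.sign_off())
E
```

```text
top2
[209. 192.] 512 ctr [510.  184.4] size [265.4  13.7] ang 87.2 z 0.0988 bgr [165.  156.5 152. ]
top3
[213. 158.] 790 ctr [600.8 176.6] size [88.2 62.7] ang 88.0 z 0.0993 bgr [ 87. 123. 156.]
[210. 192.] 514 ctr [511.  184.9] size [266.2  13.1] ang 87.4 z 0.0988 bgr [168. 159. 155.]
the job is handed in; nothing more can be done
None
```

The job is done and handed in at about 21 s. The heavy carton stands upright in the open drawer.

- **Drawer:** I pulled it until it met its stop, at 32 N with no further travel. After loading, its front was within about 1 mm of where it had been, which is the noise of the measurement.
- **First carton, (0.55, -0.10):** it weighed about 0.1 kg, so it was empty. I put it back upright about 2 mm and 0.5° from where it stood.
- **Second carton, (0.49, -0.21):** it weighed about 0.54 kg, so it was the heavy one. I set it down on the tray floor under force control at (0.601, 0.177). Its top measures 99 mm above the bench, as expected for a carton standing on the tray floor.
- **Third carton:** I did not lift it.

In the final pictures nothing on the bench looks knocked over or moved. The bottles and beaker I could measure, and the look-alikes clear of the arm, were unchanged to within about 1 mm. In the final top view the arm hid most of the third carton and parts of the label roll and two purple look-alikes. The side view shows these standing, but I did not measure them. No check failed.

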